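# Open the smoke vent and start its fan with the touch-free sensor

### The job

Get the smoke extraction at the grill table going: push the vent's sliding shutter fully open by its black palm knob, and only then hold your fingertips still 2 to 4 cm straight above the centre of the green fan sensor for two seconds, without touching it. Afterwards draw back at least 15 cm from it and leave the shutter open. Keep your hand away from over the yellow lamp sensor and the red igniter sensor, touch no sensor, and leave the torch, cup and jar where they stand.

Things in the scene. Friction and masses are not known exactly. Their poses are not given: they have to be found in the camera images.
- vent: fixed aluminium smoke-vent box on the table, 150 (x) by 280 (y) by 50 mm tall; origin at the centre of its underside, z up. In its top, 70 mm from the centre towards its +y end, is a round black grilled port 90 mm across that the shutter covers when shut. Two low rails (7 mm high) run along y at x = +-66 mm.
- shutter (a joint): travel of the shutter in m: 0 shut, 0.12 fully open at its stop; it opens towards the vent box's own -y, stays where it is left and resists with about 2 N of friction. It may start up to 25 mm open.
- shutter_knob (a point): centre of the top face of the black palm knob on the shutter: an upright cylinder 95 mm in diameter and 40 mm tall (too wide to grip) with a grey disc on top, standing in the middle of the steel shutter plate (122 by 116 by 4 mm). Its top is 95 mm and its foot 55 mm above the table. The knob opens the shutter when pushed along this frame's -y; axes are parallel to those of the vent box.
- fan_face (a point): green touch-free hand sensor for the extraction fan: fixed round puck 64 mm in diameter, 30 mm tall, green top with a white four-bladed fan sign and a black dot in its middle. This point is the centre of its top face, 30 mm above the table; z is up. It reacts to a hand over its face, up to about 80 mm above it.
- lamp_face (a point): yellow touch-free hand sensor for the lamp: fixed round puck 64 mm in diameter, 30 mm tall, yellow top with a white ring of short rays and a black dot in its middle. This point is the centre of its top face, 30 mm above the table; z is up. It reacts to a hand over its face, up to about 80 mm above it.
- spark_face (a point): red touch-free hand sensor for the grill igniter: fixed round puck 64 mm in diameter, 30 mm tall, red top with a white zigzag sign and a black dot in its middle. This point is the centre of its top face, 30 mm above the table; z is up. It reacts to a hand over its face, up to about 80 mm above it.
- fan: the green fan sensor puck itself; origin at the centre of its underside on the table
- lamp: the yellow lamp sensor puck itself; origin at the centre of its underside on the table
- spark: the red igniter sensor puck itself; origin at the centre of its underside on the table
- torch: loose hand torch standing upright: yellow gas cartridge 66 mm across and 100 mm tall with a black valve and an angled dark nozzle with an orange end, 185 mm tall in all, the nozzle reaching 75 mm out towards its own -y; origin at the centre of its underside
- cup: loose steel cup, 72 mm across, 75 mm tall; origin at the centre of its underside
- jar: loose glass spice jar with a red cap, 56 mm across, 80 mm tall; origin at the centre of its underside
Mind the look-alikes: they are no part of the job. What is shaped like the fan but pink is not meant.

How it is judged:
On the way, in this order (a step that is already met when the one before it is completed fails the run):
1. the shutter is pushed fully open (within 8 mm of its stop) (value of joint shutter above 0.112 m), for 0.2 s.
2. the fingertips dwell just above the centre of the green fan sensor (grasp point within 25 mm sideways, 21 to 75 mm above the face) without touching it (horizontal distance between the grasp point and fan_face below 0.025 m and z of the grasp point in the frame of fan_face between 0.021 and 0.075 m and value of joint shutter above 0.112 m), for 1.8 s.
At the end, for the whole second after the job is handed in: The shutter stands within 8 mm of its open stop, the hand is more than 13 cm from the fan sensor's face, and torch, cup and jar stand upright within 15 mm of where they were (value of joint shutter above 0.112 m and distance between the grasp point and fan_face above 0.13 m and distance of each of torch, cup, jar from where it was at the start of the episode below 0.015 m and angle between each of torch, cup, jar's own z axis and vertical below 0.1 rad); the robot touches nothing.
It fails at once if a sensor is touched (contact force between any of fan, lamp, spark and the fingers above 0.5 N or contact force between any of fan, lamp, spark and the arm above 0.5 N).
It fails at once if the hand comes over the lamp sensor (horizontal distance between the grasp point and lamp_face below 0.035 m and z of the grasp point in the frame of lamp_face below 0.085 m).
It fails at once if the hand comes over the igniter sensor (horizontal distance between the grasp point and spark_face below 0.035 m and z of the grasp point in the frame of spark_face below 0.085 m).
It fails at once if the hand is over the fan sensor while the shutter is not yet open ((horizontal distance between the grasp point and fan_face below 0.035 m and z of the grasp point in the frame of fan_face below 0.085 m) and not (value of joint shutter above 0.112 m)).
It fails at once if the torch, cup or jar is displaced, lifted or tipped (distance of any of torch, cup, jar from where it was at the start of the episode above 0.015 m or angle between any of torch, cup, jar's own z axis and vertical above 0.2 rad).
It also fails if it takes over 45 s, if anything falls off the work surface, if the arm or the gripper's body presses on something with over 40 N, if the wrist force passes 120 N, or if a joint passes its speed limit or range.

### The arm

A 6-joint arm with a two-finger parallel gripper is mounted at the origin on the work surface. World frame = base frame: x ahead of the robot, y to its left, z up, the work surface at z = 0. Lengths are in m, angles in rad, forces in N, time in s.
With the tool pointing down it reaches from about 0.25 to 0.725 m from the base axis. Payload 4 kg.
Tool frame: the origin (TCP) lies midway between the tips of the shut fingers; the grasp point (between the pads) lies 19 mm behind it (bot.grasp_offset is the distance from the TCP to the grasp point, in m); z points along the fingers, y is the direction in which the jaws open and shut (so a half turn about z gives the same grasp; the last joint's range is limited). The gripper opens to 85 mm and grips with 20 to 120 N. Pads are 22 mm wide; open, the fingers measure 114 mm over their backs; the gripper's body (76 mm by 85 mm) begins 54 mm behind the grasp point. The pads swing forward as they close: fully open they stand 13 mm farther back than shut.
Start: joints at [1.18, 0.241, 0.005, 1.335, 0, 1.571], TCP at [0.19, 0.462, 0.231] pointing down, gripper open.
Joint ranges: [-2.72, 2.72], [-1.05, 1.87], [-1.09, 1.28], [-1.99, 2.15], [-1.42, 1.44], [-3.14, 3.14]. Speed limits (rad/s): [2.79, 2.79, 3.14, 3.14, 3.14, 3.14].

### API

Orientations are given as a unit quaternion [x, y, z, w].
In Python, from workcell import sensors, optics, bot gives the robot as it stands.
- The arm moves only by the tool apply_moves, never from a script. Its argument "plan" is one flat list of numbers, 6 for each row, row after row: the shift along the tool's x, y, z in m, then the turn, a rotation vector about the tool's x, y, z in rad. In form: [tx, ty, tz, ax, ay, az, tx, ty, tz, ax, ay, az, ...]. A call has 1 to 12 rows; each row is the pose to reach, as a shift and turn from the pose commanded when the call began, along the tool's axes at that moment; what a row does not reach only later rows make up. A row lasts 1/12 s, in which the tool goes at most 41.7 mm and 7.16 degrees, less where a joint would pass 70% of its speed; a pose out of reach is approached as far as the arm can. A call with a gripper value outside its range is refused whole. "grip" is the finger opening in m, from 0 to 0.0854, set as the call begins (left out, the last holds). The fingers move at their own pace and stop on an object; the grip force is fixed at half the most. Time passes only in rows, so rows that repeat a pose let the fingers close. It gives the time, the measured TCP pose, the force and the opening at its end, in the units of the state.
- sensors.get_obs(): the state, without advancing time (a new reading comes with each control period).
- optics.camera(name): name is "side" or "top"; returns a dict with "pixels" (384x512x3 uint8, red, green, blue), "fx", "fy", "cx", "cy" (pixels), "pose" (4x4, takes a point from camera to world coordinates). Camera axes: x right, y up, looking along -z (the intrinsics and any distortion apply to the point x, -y, -z); pixel columns grow to the right and rows downward; lengths in m; the calibration is good to about 2 mm. A picture is of the moment at which its call begins. There is no depth.
- bot.job_done(): hands the job in, once; it reports no verdict.
The state is a dict: "clock": time; "joint_pos": joint angles; "joint_vel": joint speeds; "tau": joint torques, N m; "eef_pos": TCP position; "tool_rot": TCP orientation; "ft_force": force on the tool from outside, world axes, zero at the start; "ft_torque": the same for the moment, N m; "grip_width": finger opening in m.
Only numpy, scipy, OpenCV 4.12 (cv2) and the standard library are available. Lean on these libraries where they do the work, as an engineer would, in place of code of your own. Each camera call takes 0.05 s, during which the arm holds its last target.

## Working session

There is one attempt and no reset: what is moved stays moved. The work goes in short steps, Python scripts to look and compute and a tool call to move; the robot and the scene stay as the last step left them, time stands still between calls to the robot, and variables do not carry over. Pictures are saved under pics/ and viewed, and the job is handed in when it is done.

Besides the shell and the picture viewer there is one more tool, called after ">>>" as name(argument=value, ...), one argument or row to a line, values as JSON. apply_moves: Moves the arm, as the interface text tells. Its arguments: {"type":"object","properties":{"plan":{"type":"array","items":{"type":"number"}},"grip":{"type":"number"}},"required":["plan"]}

```bash
mkdir -p pics
python3 - <<'E'
from workcell import sensors, optics, bot
import cv2, numpy as np, pickle
o=sensors.get_obs(); print({k:np.round(v,3) for k,v in o.items()}, bot.grasp_offset)
d={}
for n in("side","top"):
    c=optics.camera(n); d[n]=c
    cv2.imwrite(f"pics/{n}0.png",cv2.cvtColor(c["pixels"],cv2.COLOR_RGB2BGR))
    print(n,c["fx"],c["fy"],c["cx"],c["cy"],np.round(c["pose"],3).tolist(),[k for k in c if k!='pixels'])
pickle.dump(d,open("cam0.pkl","wb"))
E
```

```text
{'clock': np.float64(0.0), 'joint_pos': array([ 1.18 ,  0.241,  0.004,  1.335, -0.   ,  1.571]), 'joint_vel': array([-0.   ,  0.   , -0.   , -0.   , -0.001, -0.   ]), 'tau': array([-0.0000e+00, -3.7232e+01,  2.5241e+01,  1.7000e-02, -0.0000e+00,
       -0.0000e+00]), 'eef_pos': array([0.19 , 0.462, 0.23 ]), 'tool_rot': array([ 0.194,  0.981, -0.001, -0.   ]), 'ft_force': array([-0.084,  0.425, -0.356]), 'ft_torque': array([ 0.042,  0.003, -0.005]), 'grip_width': np.float64(0.086)} 0.0187
side 346.9619993370633 346.9619993370633 256.730931103834 196.44222852395745 [[0.997, 0.053, -0.048, 0.487], [-0.071, 0.714, -0.697, -0.655], [-0.002, 0.698, 0.716, 0.688], [0.0, 0.0, 0.0, 1.0]] ['fx', 'fy', 'cx', 'cy', 'pose']
top 348.84702757760664 348.84702757760664 259.10129826928494 191.61146579031117 [[-0.028, 0.991, -0.132, 0.405], [-0.999, -0.03, -0.015, -0.063], [-0.018, 0.131, 0.991, 1.097], [0.0, 0.0, 0.0, 1.0]] ['fx', 'fy', 'cx', 'cy', 'pose']
```

View pics/side0.png

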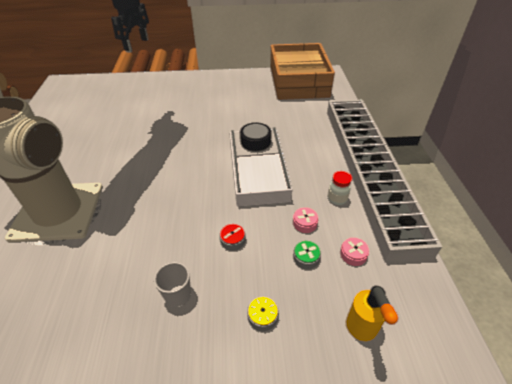

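View pics/top0.png

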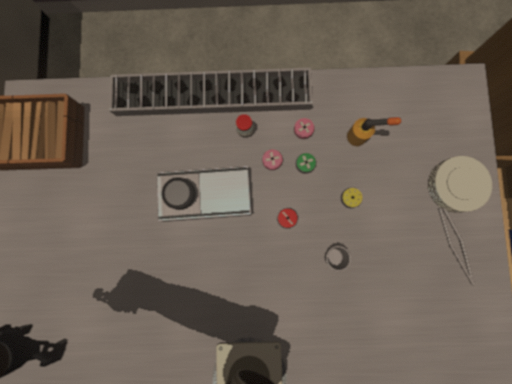

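Side view: the green puck is at (307,253), with pink look-alikes at (306,219) and (355,250), red at (233,236) and yellow at (263,312). The knob is at (256,135) and the vent box runs from about (232,130) to (290,200). In the top view green is at (306,163), pink at (272,159) and (304,128), red at (288,218), yellow at (353,198) and the knob at (179,193). Green with a fan sign fits the description; the pink ones are decoys.

```bash
cat > h.py <<'E'
import numpy as np, cv2
def ray(c,u,v):
    d=np.array([(u-c["cx"])/c["fx"],-(v-c["cy"])/c["fy"],-1.]);P=np.array(c["pose"])
    return P[:3,3],P[:3,:3]@d
def onz(c,u,v,z):
    o,d=ray(c,u,v);return o+d*(z-o[2])/d[2]
def tri(c1,p1,c2,p2):
    A=np.zeros((3,3));b=np.zeros(3);L=[]
    for c,p in((c1,p1),(c2,p2)):
        o,d=ray(c,*p);d=d/np.linalg.norm(d);M=np.eye(3)-np.outer(d,d);A+=M;b+=M@o;L.append((o,d))
    x=np.linalg.solve(A,b);return x,[np.linalg.norm((np.eye(3)-np.outer(d,d))@(x-o)) for o,d in L]
def blobs(img,lo,hi,amin=40):
    h=cv2.cvtColor(img,cv2.COLOR_RGB2HSV)
    m=cv2.inRange(h,np.array(lo),np.array(hi));m=cv2.morphologyEx(m,cv2.MORPH_CLOSE,np.ones((5,5)))
    out=[]
    for k in cv2.findContours(m,cv2.RETR_EXTERNAL,cv2.CHAIN_APPROX_NONE)[0]:
        a=cv2.contourArea(k)
        if a>amin:
            (x,y),(w,hh),_=cv2.fitEllipse(cv2.convexHull(k)) if len(cv2.convexHull(k))>5 else cv2.minAreaRect(k)
            out.append((round(x,1),round(y,1),round(w),round(hh),a))
    return out
E
python3 - <<'E'
from h import *;import pickle
d=pickle.load(open("cam0.pkl","rb"))
C={"green":((50,120,50),(80,255,255),.03),"yellow":((25,180,120),(33,255,255),.03),"red":((0,225,120),(4,255,255),.03),"pink":((165,80,120),(180,200,255),.03),"orange":((8,180,120),(24,255,255),.1)}
for n,(lo,hi,z) in C.items():
    for s in d:
        for b in blobs(d[s]["pixels"],lo,hi): print(n,s,b,np.round(onz(d[s],b[0],b[1],z),3))
for s,box in(("top",(130,150,190,100)),("side",(210,100,120,120))):
    x,y,w,h=box
    im=d[s]["pixels"][y:y+h,x:x+w];cv2.imwrite(f"pics/vent_{s}.png",cv2.cvtColor(cv2.resize(im,None,fx=4,fy=4,interpolation=cv2.INTER_CUBIC),cv2.COLOR_RGB2BGR))
x,y,w,h=240,100,160,140
cv2.imwrite("pics/pucks.png",cv2.cvtColor(cv2.resize(d["top"]["pixels"][y:y+h,x:x+w],None,fx=4,fy=4,interpolation=cv2.INTER_CUBIC),cv2.COLOR_RGB2BGR))
E
```

```text
green side (307.0, 251.3, 20, 25, 378.5) [ 0.634 -0.198  0.03 ]
yellow side (262.5, 310.5, 27, 29, 579.5) [ 0.52  -0.334  0.03 ]
red side (231.9, 233.5, 18, 22, 288.5) [ 0.463 -0.134  0.03 ]
red side (342.1, 177.7, 12, 18, 154.5) [0.774 0.041 0.03 ]
pink side (354.2, 251.2, 27, 28, 562.5) [ 0.742 -0.206  0.03 ]
pink side (305.1, 219.5, 24, 25, 452.5) [ 0.645 -0.103  0.03 ]
pink top (271.9, 158.8, 18, 19, 257.5) [ 0.648 -0.091  0.03 ]
pink top (303.8, 127.4, 18, 19, 250.0) [ 0.746 -0.195  0.03 ]
orange side (370.8, 315.9, 50, 52, 1393.0) [ 0.707 -0.392  0.1  ]
orange side (120.6, 62.9, 11, 30, 144.0) [0.061 0.663 0.1  ]
orange side (156.8, 62.2, 11, 28, 142.0) [0.198 0.658 0.1  ]
orange side (191.3, 70.9, 9, 47, 120.0) [0.333 0.576 0.1  ]
orange top (362.6, 128.8, 17, 19, 125.5) [ 0.714 -0.358  0.1  ]
orange top (393.5, 120.7, 6, 12, 44.0) [ 0.735 -0.45   0.1  ]
```

View pics/vent_top.png

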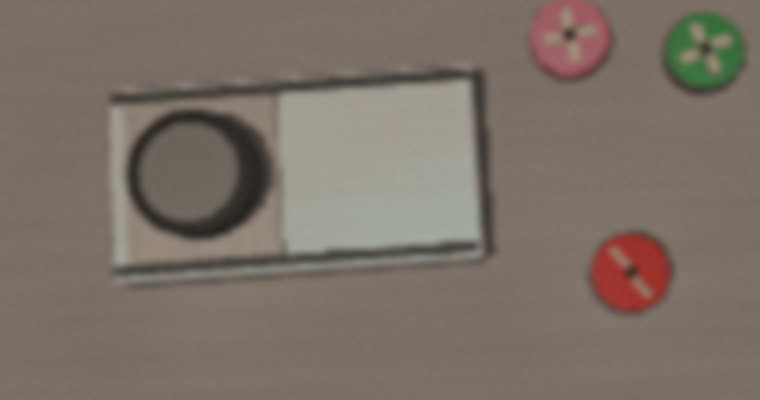

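View pics/vent_side.png

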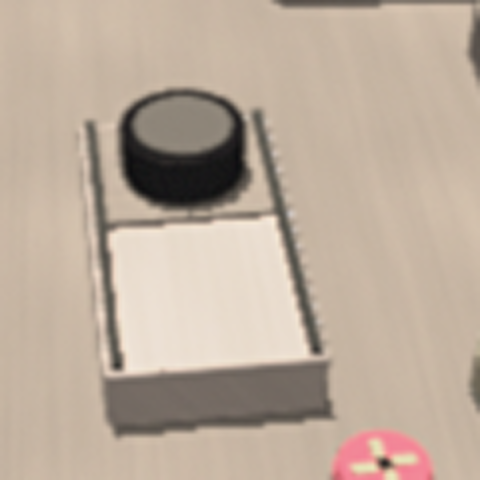

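View pics/pucks.png

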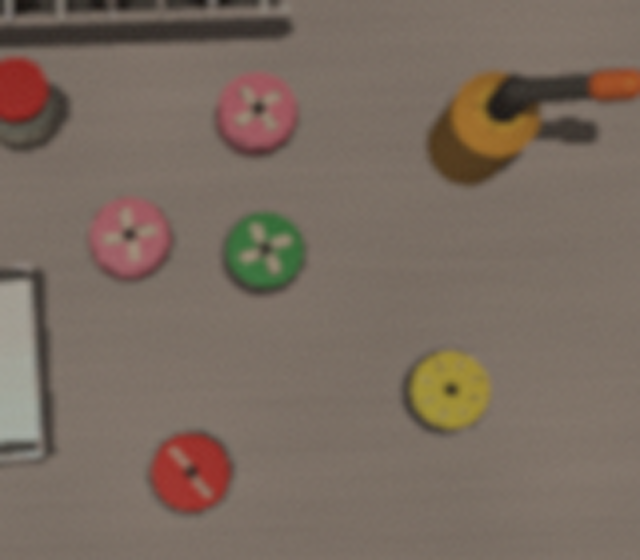

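The crop confirms one green puck with a four-bladed white sign: black dot at top (305.9,161.6). Red's dot is at (287.6,217.4) and yellow's at (352.6,197.1). The knob's grey disc is centred near (176.8,193).

Run:
```python
from h import *;import pickle
d=pickle.load(open("cam0.pkl","rb"));t,s=d["top"],d["side"]
f=lambda c,x,y,x0,y0,k=4:((x+.5)/k-.5+x0,(y+.5)/k-.5+y0)
for n,a,b,z in(("green",f(t,265,248,240,100),(307.5,252.5),.03),("red",f(t,192,471,240,100),(232.5,234.5),.03),("yellow",f(t,452,390,240,100),(262.5,310.5),.03),
  ("knob",f(t,188,173,130,150),f(s,185,125,210,100),.095),("cup",(336.5,256),(172.5,273),.075),("jarcap",(244.5,122.5),(342,177.7),.08)):
    print(n,np.round(onz(t,*a,z),3),np.round(onz(s,*b,z),3),"tri",np.round(tri(t,a,s,b)[0],3))
for p in((110,95),(482,70),(490,255),(113,282),(300,89),(300,250),(100+15,270)):print("top edge",p,np.round(onz(t,*f(t,*p,130,150),.055),3))
for p in((87,122),(112,375),(325,358),(258,112)):print("side edge",p,np.round(onz(s,*f(s,*p,210,100),.052),3))
for p in((118,435),(330,415)):print("side foot",p,np.round(onz(s,*f(s,*p,210,100),0),3))
for p in((280,92),(287,253)):print("plate edge top",np.round(onz(t,*f(t,*p,130,150),.055),3))
```

```text
green [ 0.636 -0.196  0.03 ] [ 0.634 -0.202  0.03 ] tri [ 0.637 -0.197  0.023]
red [ 0.464 -0.133  0.03 ] [ 0.464 -0.137  0.03 ] tri [ 0.464 -0.133  0.025]
yellow [ 0.52  -0.334  0.03 ] [ 0.52  -0.334  0.03 ] tri [ 0.52  -0.334  0.03 ]
knob [0.541 0.191 0.095] [0.543 0.19  0.095] tri [0.543 0.192 0.094]
cup [ 0.347 -0.266  0.075] [ 0.342 -0.262  0.075] tri [ 0.345 -0.265  0.08 ]
jarcap [ 0.752 -0.01   0.08 ] [ 0.752 -0.012  0.08 ] tri [ 0.753 -0.01   0.078]
top edge (110, 95) [0.609 0.261 0.055]
top edge (482, 70) [ 0.619 -0.023  0.055]
top edge (490, 255) [ 0.478 -0.025  0.055]
top edge (113, 282) [0.466 0.258 0.055]
top edge (300, 89) [0.609 0.116 0.055]
top edge (300, 250) [0.486 0.117 0.055]
top edge (115, 270) [0.475 0.256 0.055]
side edge (87, 122) [0.471 0.261 0.052]
side edge (112, 375) [ 0.481 -0.021  0.052]
side edge (325, 358) [ 0.621 -0.016  0.052]
side edge (258, 112) [0.607 0.265 0.052]
side foot (118, 435) [ 0.483 -0.026  0.   ]
side foot (330, 415) [ 0.627 -0.019  0.   ]
plate edge top [0.607 0.131 0.055]
plate edge top [0.484 0.127 0.055]
```

Vent centre is about (0.545, 0.118), with its -y axis about (0.038, -0.999). The knob is at (0.542, 0.191), so the shutter starts near 0. Both views agree to a few mm and the sizes fit (box 0.142 x 0.284). First I go behind the knob at height.

>>> apply_moves(
  plan=[-0.386, -0.0165, 0.03, 0, 0, -0.43, -0.386, -0.0165, 0.03, 0, 0, -0.43, -0.386, -0.0165, 0.03, 0, 0, -0.43, -0.386, -0.0165, 0.03, 0, 0, -0.43, -0.386, -0.0165, 0.03, 0, 0, -0.43, -0.386, -0.0165, 0.03, 0, 0, -0.43, -0.386, -0.0165, 0.03, 0, 0, -0.43, -0.386, -0.0165, 0.03, 0, 0, -0.43, -0.386, -0.0165, 0.03, 0, 0, -0.43, -0.386, -0.0165, 0.03, 0, 0, -0.43, -0.386, -0.0165, 0.03, 0, 0, -0.43, -0.386, -0.0165, 0.03, 0, 0, -0.43],
  grip=0,
)

```text
clock: 1.1
eef_pos: [0.5418, 0.2986, 0.1997]
tool_rot: [-0.018, 1.0, -0.0, -0.001]
ft_force: [0.0, 0.4, -0.6]
grip_width: -0.0
```

Run:
```python
from workcell import sensors
import numpy as np
from scipy.spatial.transform import Rotation as R
o=sensors.get_obs(); print({k:np.round(v,3).tolist() for k,v in o.items()}); print(np.round(R.from_quat(o["tool_rot"]).as_matrix(),3))
```

```text
{'clock': 1.1, 'joint_pos': [0.503, 0.495, 0.295, 1.373, 0.0, 0.467], 'joint_vel': [0.045, -0.031, -0.026, 0.005, 0.009, 0.004], 'tau': [-1.327, -48.773, 25.902, -0.159, -0.122, -0.029], 'eef_pos': [0.542, 0.299, 0.2], 'tool_rot': [-0.018, 1.0, -0.0, -0.001], 'ft_force': [0.027, 0.444, -0.595], 'ft_torque': [0.049, 0.055, -0.049], 'grip_width': -0.0}
[[-0.999 -0.036 -0.002]
 [-0.036  0.999 -0.001]
 [ 0.002 -0.001 -1.   ]]
```

>>> apply_moves(
  plan=[0, 0, 0.04, 0, 0, 0, 0.001, 0, 0.08, 0, 0, 0, 0.002, 0, 0.12, 0, 0, 0, 0.003, 0, 0.13, 0, 0, 0, 0.003, 0, 0.13, 0, 0, 0, 0.003, -0.01, 0.13, 0, 0, 0, 0.003, -0.02, 0.13, 0, 0, 0, 0.003, -0.03, 0.13, 0, 0, 0, 0.003, -0.04, 0.13, 0, 0, 0, 0.003, -0.045, 0.13, 0, 0, 0, 0.003, -0.05, 0.13, 0, 0, 0, 0.003, -0.055, 0.13, 0, 0, 0],
)

```text
clock: 2.1
eef_pos: [0.5413, 0.2451, 0.0726]
tool_rot: [-0.019, 1.0, 0.001, 0.001]
ft_force: [-0.3, 2.8, 1.7]
grip_width: 0.0002
```

Run:
```python
from workcell import optics
import cv2
for s,(x,y,w,h) in(("top",(130,130,190,130)),("side",(200,60,150,160))):
    im=optics.camera(s)["pixels"][y:y+h,x:x+w];cv2.imwrite(f"pics/c1_{s}.png",cv2.cvtColor(cv2.resize(im,None,fx=3.5,fy=3.5,interpolation=cv2.INTER_CUBIC),cv2.COLOR_RGB2BGR))
```

```text
(no output)
```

View pics/c1_side.png

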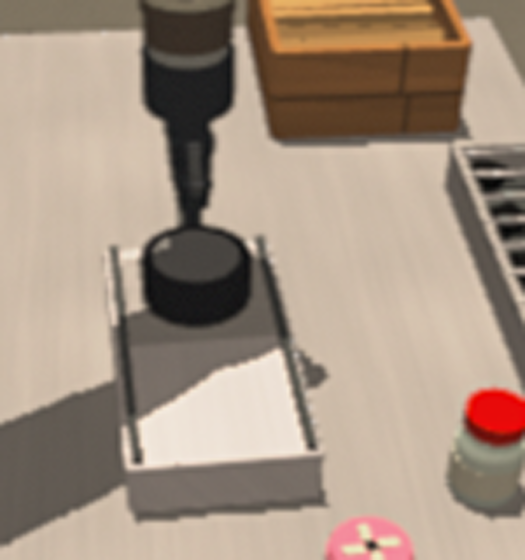

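The side view shows the fingers behind the knob, centred, and the contact force is about 2.4 N. I keep pushing.

>>> apply_moves(
  plan=[0, -0.008, 0, 0, 0, 0, 0, -0.018, 0, 0, 0, 0, 0, -0.028, 0, 0, 0, 0, 0, -0.038, 0, 0, 0, 0, 0, -0.048, 0, 0, 0, 0, 0, -0.058, 0, 0, 0, 0, 0, -0.068, 0, 0, 0, 0, 0, -0.078, 0, 0, 0, 0, 0, -0.087, 0, 0, 0, 0, 0, -0.095, 0, 0, 0, 0, 0, -0.1, 0, 0, 0, 0, 0, -0.105, 0, 0, 0, 0],
)

```text
clock: 3.2
eef_pos: [0.5442, 0.1393, 0.0712]
tool_rot: [-0.019, 1.0, -0.0, -0.0]
ft_force: [1.3, 3.1, 0.5]
grip_width: 0.0002
```

>>> apply_moves(
  plan=[0, -0.002, 0, 0, 0, 0, 0, -0.004, 0, 0, 0, 0, 0, -0.006, 0, 0, 0, 0, 0, -0.008, 0, 0, 0, 0, 0, -0.01, 0, 0, 0, 0, 0, -0.01, 0, 0, 0, 0],
)

```text
clock: 3.7
eef_pos: [0.5442, 0.1357, 0.0714]
tool_rot: [-0.022, 1.0, 0.006, -0.0]
ft_force: [-0.3, 16.8, -0.1]
grip_width: -0.0006
```

Force has jumped to 17 N, so this should be the stop. I check with images.

Run:
```python
from workcell import optics
import cv2,pickle
d={}
for s,(x,y,w,h) in(("top",(130,130,190,130)),("side",(200,60,150,160))):
    d[s]=optics.camera(s)
    im=d[s]["pixels"][y:y+h,x:x+w];cv2.imwrite(f"pics/c2_{s}.png",cv2.cvtColor(cv2.resize(im,None,fx=3.5,fy=3.5,interpolation=cv2.INTER_CUBIC),cv2.COLOR_RGB2BGR))
pickle.dump(d,open("cam2.pkl","wb"))
```

```text
(no output)
```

View pics/c2_side.png

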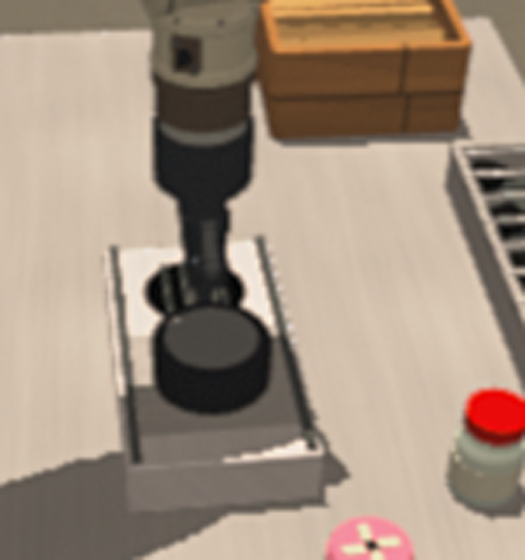

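View pics/c2_top.png

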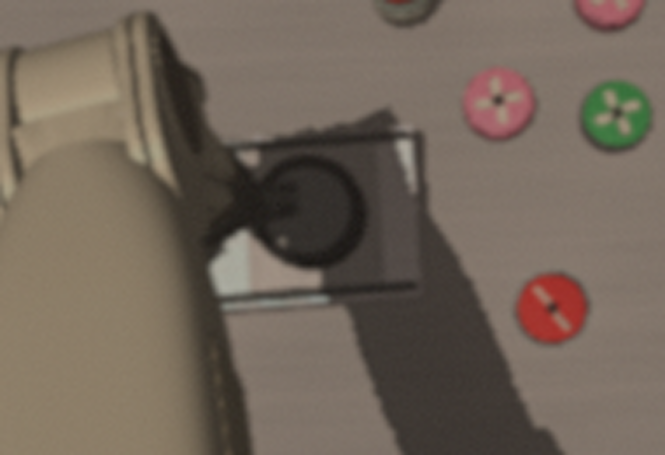

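Run:
```python
from h import *;import pickle
d=pickle.load(open("cam2.pkl","rb"))
f=lambda x,y,x0,y0,k=3.5:((x+.5)/k-.5+x0,(y+.5)/k-.5+y0)
print("knob side",onz(d["side"],*f(212,338,200,60),.095),"top",onz(d["top"],*f(311,212,130,130),.095))
print("plate edge side",onz(d["side"],*f(215,432,200,60),.054),"top",onz(d["top"],*f(382,215,130,130),.054))
print("box end",onz(d["side"],*f(222,463,200,60),.05),onz(d["top"],*f(419,215,130,130),.05))
```

```text
knob side [0.54695383 0.07258597 0.095     ] top [0.54537106 0.069035   0.095     ]
plate edge side [0.54457335 0.01080271 0.054     ] top [0.54662594 0.01310725 0.054     ]
box end [ 0.54744536 -0.01873794  0.05      ] [ 0.54618454 -0.01865735  0.05      ]
```

Knob is at y≈0.071. Plate edge to box end is 30–32 mm, against 32 mm expected at full open. I back off, rise and travel high.

>>> apply_moves(
  plan=[0, 0.015, 0, 0, 0, 0, 0, 0.03, 0, 0, 0, 0, 0, 0.03, -0.04, 0, 0, 0, 0, 0.03, -0.08, 0, 0, 0, 0, 0.03, -0.12, 0, 0, 0, 0, 0.03, -0.15, 0, 0, 0, 0, 0.03, -0.15, 0, 0, 0, 0, 0.03, -0.15, 0, 0, 0],
)

```text
clock: 4.47
eef_pos: [0.5443, 0.16, 0.2234]
tool_rot: [-0.02, 1.0, -0.0, 0.002]
ft_force: [0.2, -0.1, -0.7]
grip_width: -0.0001
```

Run:
```python
from workcell import sensors
import numpy as np
from scipy.spatial.transform import Rotation as R
o=sensors.get_obs(); M=R.from_quat(o["tool_rot"]).as_matrix();p=np.array(o["eef_pos"]);print(p,np.round(M,3),np.round(o["joint_pos"],2))
print(M.T@(np.array([.6355,-.198,.20])-p))
```

```text
[0.54430458 0.15998184 0.22335048] [[-0.999 -0.039  0.004]
 [-0.039  0.999 -0.   ]
 [-0.004 -0.    -1.   ]] [ 0.29  0.38  0.17  1.36 -0.    0.25]
[-0.07693126 -0.36129425  0.02368314]
```

>>> apply_moves(
  plan=[-0.077, -0.361, 0.0, 0, 0, 0, -0.077, -0.361, 0.0, 0, 0, 0, -0.077, -0.361, 0.0, 0, 0, 0, -0.077, -0.361, 0.0, 0, 0, 0, -0.077, -0.361, 0.0, 0, 0, 0, -0.077, -0.361, 0.0, 0, 0, 0, -0.077, -0.361, 0.0, 0, 0, 0, -0.077, -0.361, 0.0, 0, 0, 0, -0.077, -0.361, 0.0, 0, 0, 0, -0.077, -0.361, 0.0, 0, 0, 0, -0.077, -0.361, 0.0, 0, 0, 0, -0.077, -0.361, 0.0, 0, 0, 0],
)

```text
clock: 5.47
eef_pos: [0.6333, -0.1975, 0.2188]
tool_rot: [-0.019, 1.0, 0.001, -0.002]
ft_force: [-0.5, -1.2, 0.4]
grip_width: -0.0002
```

Run:
```python
from workcell import sensors,optics
import numpy as np,cv2
from scipy.spatial.transform import Rotation as R
o=sensors.get_obs(); M=R.from_quat(o["tool_rot"]).as_matrix();p=np.array(o["eef_pos"]);print(p,np.round(M,3))
print(M.T@(np.array([.6355,-.198,.06])-p))
for s in("side","top"): cv2.imwrite(f"pics/d_{s}.png",cv2.cvtColor(optics.camera(s)["pixels"],cv2.COLOR_RGB2BGR))
```

```text
[ 0.63333069 -0.19751485  0.21882182] [[-0.999 -0.039 -0.005]
 [-0.039  0.999  0.001]
 [ 0.005  0.002 -1.   ]]
[-0.0028872  -0.00082899  0.15880897]
```

View pics/d_side.png

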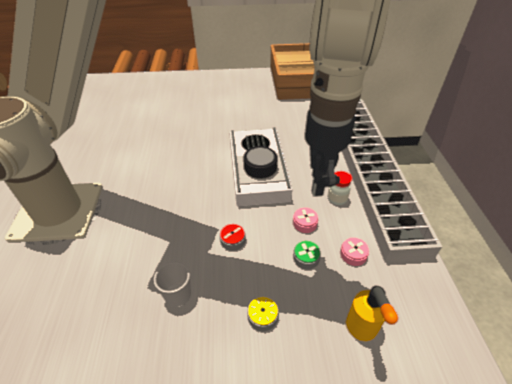

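View pics/d_top.png

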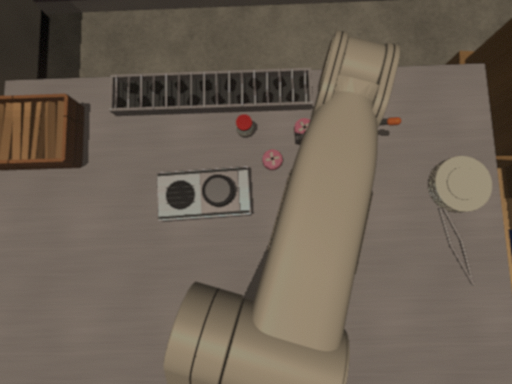

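The shutter stays open: port uncovered at side (255,142), knob at (261,160). The hand is high above the fan, so I descend.

>>> apply_moves(
  plan=[0, 0, 0.03, 0, 0, 0, 0, 0, 0.06, 0, 0, 0, 0, 0, 0.09, 0, 0, 0, 0, 0, 0.11, 0, 0, 0, 0, 0, 0.125, 0, 0, 0, 0, 0, 0.135, 0, 0, 0, 0, 0, 0.145, 0, 0, 0, 0, 0, 0.152, 0, 0, 0, 0, 0, 0.156, 0, 0, 0, 0, 0, 0.156, 0, 0, 0],
)

```text
clock: 6.4
eef_pos: [0.6345, -0.1974, 0.065]
tool_rot: [-0.02, 1.0, 0.0, -0.0]
ft_force: [-0.0, -0.2, 0.4]
grip_width: 0.0002
```

Run:
```python
from workcell import optics
import cv2
c=optics.camera("side")["pixels"][160:310,220:420]
cv2.imwrite("pics/e_side.png",cv2.cvtColor(cv2.resize(c,None,fx=3.5,fy=3.5,interpolation=cv2.INTER_CUBIC),cv2.COLOR_RGB2BGR))
```

```text
(no output)
```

View pics/e_side.png

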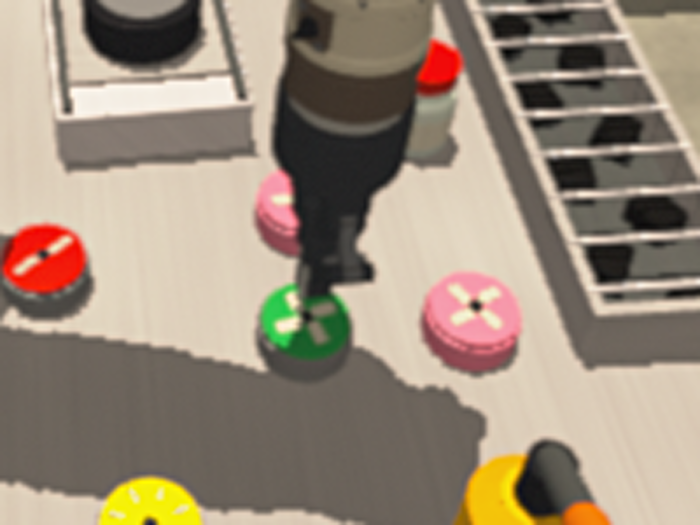

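The tips hover above the green centre with a 35 mm gap. I hold for over 2 s.

>>> apply_moves(
  plan=[0, 0, 0, 0, 0, 0, 0, 0, 0, 0, 0, 0, 0, 0, 0, 0, 0, 0, 0, 0, 0, 0, 0, 0, 0, 0, 0, 0, 0, 0, 0, 0, 0, 0, 0, 0, 0, 0, 0, 0, 0, 0, 0, 0, 0, 0, 0, 0, 0, 0, 0, 0, 0, 0, 0, 0, 0, 0, 0, 0, 0, 0, 0, 0, 0, 0, 0, 0, 0, 0, 0, 0],
)

```text
clock: 7.45
eef_pos: [0.6347, -0.1977, 0.0653]
tool_rot: [-0.02, 1.0, 0.0, -0.0]
ft_force: [0.9, 0.3, 0.3]
grip_width: 0.0001
```

>>> apply_moves(
  plan=[0, 0, 0.004, 0, 0, 0, 0, 0, 0.004, 0, 0, 0, 0, 0, 0.004, 0, 0, 0, 0, 0, 0.004, 0, 0, 0, 0, 0, 0.004, 0, 0, 0, 0, 0, 0.004, 0, 0, 0, 0, 0, 0.004, 0, 0, 0, 0, 0, 0.004, 0, 0, 0, 0, 0, 0.004, 0, 0, 0, 0, 0, 0.004, 0, 0, 0, 0, 0, 0.004, 0, 0, 0, 0, 0, 0.004, 0, 0, 0],
)

```text
clock: 8.45
eef_pos: [0.6346, -0.1977, 0.0613]
tool_rot: [-0.02, 1.0, -0.0, -0.0]
ft_force: [-0.1, 0.1, 0.1]
grip_width: -0.0003
```

>>> apply_moves(
  plan=[0, 0, 0, 0, 0, 0, 0, 0, 0, 0, 0, 0, 0, 0, 0, 0, 0, 0, 0, 0, 0, 0, 0, 0, 0, 0, 0, 0, 0, 0, 0, 0, 0, 0, 0, 0, 0, 0, 0, 0, 0, 0, 0, 0, 0, 0, 0, 0],
)

```text
clock: 9.12
eef_pos: [0.6347, -0.1977, 0.0613]
tool_rot: [-0.02, 1.0, -0.0, 0.0]
ft_force: [-0.5, -0.7, -0.5]
grip_width: -0.0004
```

>>> apply_moves(
  plan=[0, 0, -0.03, 0, 0, 0, 0, 0, -0.07, 0, 0, 0, 0, 0, -0.11, 0, 0, 0, 0, 0, -0.15, 0, 0, 0, 0, 0, -0.18, 0, 0, 0, 0, 0, -0.2, 0, 0, 0, 0, 0, -0.2, 0, 0, 0, 0, 0, -0.2, 0, 0, 0, 0, 0, -0.2, 0, 0, 0, 0, 0, -0.2, 0, 0, 0],
)

```text
clock: 9.95
eef_pos: [0.6338, -0.1974, 0.2591]
tool_rot: [-0.02, 1.0, 0.001, -0.002]
ft_force: [-0.6, 0.4, -0.3]
grip_width: 0.0001
```

Run:
```python
from workcell import optics,sensors
import cv2,numpy as np
print(sensors.get_obs()["eef_pos"],sensors.get_obs()["joint_vel"])
c=optics.camera("side")["pixels"]
cv2.imwrite("pics/f_side.png",cv2.cvtColor(c,cv2.COLOR_RGB2BGR))
```

```text
[ 0.63380645 -0.19744801  0.25909249] [ 0.00138994  0.0044323  -0.00310267  0.00239082 -0.00133442 -0.00128084]
```

View pics/f_side.png

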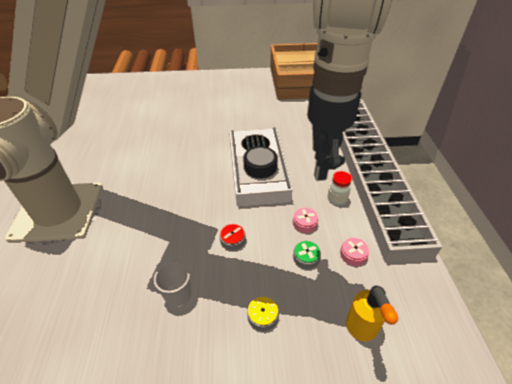

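The shutter is open (knob at (261,160)), and the torch, cup and jar are where they were. The hand is 23 cm above the sensor, so I hand the job in.

```bash
python3 -c "
from workcell import bot
print(bot.job_done())"
```

```text
the job is handed in; nothing more can be done
None
```

The shutter is fully open and the fingertips then held still above the green fan sensor. The job is handed in; it reports no verdict.

- **Shutter:** I pushed it along the vent's -y by the knob until the force rose to 17 N at the stop. Images put the knob at y≈0.071 m and the plate edge 30–32 mm from the box end, against 32 mm expected at full open. In the last picture it was still open.
- **Fan sensor:** I held the closed fingertips 31–35 mm above the green centre for about 2.7 s. Measured force showed no contact. The two camera views put the puck's centre up to 6 mm apart, well inside the 25 mm allowed.
- **Drawing back:** The hand went straight up to about 23 cm above the sensor and touches nothing.
- **Other things:** It stayed away from the lamp and igniter sensors. In the last picture the torch, cup and jar look unmoved; I compared them by eye and did not measure them again.

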